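# Hook the display arm onto its post and stand the tall seal on it

## Robot

A 6-joint arm with a two-finger parallel gripper is mounted at the origin on the work surface. World frame = base frame: x ahead of the robot, y to its left, z up, the work surface at z = 0. Lengths are in m, angles in degrees, forces in N, time in s.
With the tool pointing down it reaches from about 0.3 to 0.75 m from the base axis. Payload 8.5 kg.
Tool frame: the origin (TCP) lies on the centre line of the jaws, within the pads' length; the fingertips stand 19 mm ahead of it and the grasp point (between the pads) is the TCP; z points along the fingers, x is the direction in which the jaws open and shut, and the axes are right-handed (so a half turn about z gives the same grasp; the last joint's range is limited). The gripper opens to 85 mm and grips with 20 to 120 N. Pads are 22 mm wide; open, the fingers measure 114 mm over their backs; the gripper's body (76 mm by 85 mm) begins 54 mm behind the grasp point. The pads swing forward as they close: fully open they stand 13 mm farther back than shut.
Start: joints at [52.867, 21.807, 74.336, -0, 83.858, -12.336], TCP at [0.231, 0.499, 0.25] pointing down, gripper open.
Joint ranges: [-178.18, 178.18], [-50.72, 133.34], [12.68, 142.11], [-81.47, 261.47], [9.98, 163.14], [-165.26, 165.26]. Speed limits (degrees/s): [136.94, 136.94, 180, 180, 180, 180].

## Interface

Orientations are given as a 3x3 rotation matrix whose columns are the frame's x, y, z axes.
In Python, from rig import env, cams, order gives the robot as it stands.
- The arm moves only by the tool step_arm, never from a script. Its argument "steps" is a list of rows, each an object with "xyz": the shift along the tool's x, y, z normalised to -1 to 1, where 1 is 0.04 m, a list of three; "turn": the turn, a rotation vector about the tool's x, y, z normalised to -1 to 1, where 1 is 0.08 rad, a list of three; "gripper": the gripper command: -1 is shut, 1 is fully open, values between are in proportion. A call has 1 to 20 rows; each row shifts and turns the commanded pose from where the row before left it, along the tool's axes as they then stand; what a row does not reach is not made up. A row lasts 1/12 s, in which the tool goes at most 41.7 mm and 7.16 degrees, less where a joint would pass 70% of its speed; a pose out of reach is approached as far as the arm can. A call with a number of a shift or a turn outside -1 to 1 is refused whole. A call with a gripper value outside its range is refused whole. The fingers move at their own pace and stop on an object; "squeeze" is the grip in N (left out, the last holds). Time passes only in rows, so rows that do not move let the fingers close. It gives the time, the measured TCP pose, the force and the opening at its end, in the units of the state.
- env.observe(): the state, without advancing time (a new reading comes with each control period).
- cams.get_image(name): name is "scene" or "top" or "wrist"; returns (picture, depth): 400x640x3 uint8, red, green, blue; 400x640 float32, m along the optical axis (not along the pixel's ray), 0 where there is no reading.
- cams.camera_info(name): a dict with "fx", "fy", "cx", "cy" (pixels), "extrinsics" (4x4, takes a point from camera to world coordinates). Camera axes: x right, y down, z forward; pixel columns grow to the right and rows downward; lengths in m; the calibration is good to about 2 mm. A picture is of the moment at which its call begins: read the wrist's pose just before it. camera_info takes no time and is no camera call; for the wrist camera it gives the pose at the moment of the call.
- order.close_job(): hands the job in, once; it reports no verdict.
The state is a dict: "time_s": time; "q": joint angles; "qvel": joint speeds; "joint_efforts": joint torques, N m; "position": TCP position; "tool_rot": TCP orientation; "ft_force": force on the tool from outside, world axes, zero at the start; "wrist_torque": the same for the moment, N m; "grip_width": finger opening in m.
Only numpy, scipy, OpenCV 4.12 (cv2) and the standard library are available. Lean on these libraries where they do the work, as an engineer would, in place of code of your own. Each camera call takes 0.05 s, during which the arm holds its last target. There are 200 camera calls.

## Task

Hook the display arm's two claws into the two slots of the upright post and press it down until the spring catch snaps over its bottom rail and the arm is fully home. Then take the tall stone seal from the dish and stand it upright on the cork pad of the mounted arm, set down gently and not dropped; let go of everything and leave the squat seal and the jar as they are.

Things in the scene. Friction and masses are not known exactly. Their poses are not given: they have to be found in the camera images.
- post: Fixed steel slotted upright, 90 mm wide, 200 mm high, on a 120 x 110 x 12 mm foot. Origin: on the shelf, at the middle of the slotted face, which is the plane y = 0 and looks to the post's own -y; z up, x across the face. Face plate 6 mm thick, hollow 30 mm deep behind. The display arm is home when its origin is at (0, 0, 100) mm in this frame, axes parallel.
- post_slots (a point): Middle point between the post's two slots, on the face at (0, 0, 165) mm in the post's frame. Each slot is 14 mm wide (x), 34 mm high (148 to 182 mm above the shelf), centred 22 mm to either side of this point.
- catch (a joint): Spring catch: a steel roller (10 mm across, 24 mm long) sticking 4 mm out of the post's face, 112.5 mm up. 0 m = out (start), up to 0.006 as pushed in. As the arm is pressed down its bottom rail meets the roller 15 mm above home, pushes it in, and it snaps out over the rail at home. Takes about 5 N beyond the arm's weight; 15 N or more means bottomed. Home, the arm may droop 0.04 rad.
- display_arm: Loose bracket, about 0.25 kg, standing on its flat underside. Origin: middle of the rear face of its back plate, at underside height; z up, +y the way the claws point, x across. Steel back plate 64 mm wide, y -8 to 0, top z 64. Dark wood ledge 60 mm wide, 20 thick, y -8 to -150. On it at x = 0 a rib 16 mm thick, y -8 to -60, top at z 90: grip this.
- claws_mid (a point): Point (0, 14, 53) mm in the arm's frame, between the ends of its two claws (x = -22 and +22, each 8 mm thick). Neck z 48 to 58, lip hanging down to z 36; gap to the back plate 7.5 mm, 10 mm at the lip's tip. To enter the slots hold the arm 12 to 24 mm above home (18 is the middle), move in until the back plate meets the face, then press down.
- rib_grip (a point): Good grip point on the rib of the display arm: (0, -36, 74) mm in the arm's frame, 16 mm below the rib's top; pinch the 16 mm thickness along the arm's x.
- cork_pad (a point): Centre of the 46 mm square cork pad, flush in the top of the ledge: (0, -108, 20) mm in the arm's frame.
- dish: Fixed round dark wood dish, 160 mm across, flat top 12 mm above the shelf. Origin at its centre on the shelf. The tall seal stands 36 mm from its centre towards its own +x, the squat seal 36 mm towards its -x.
- tall_seal: Loose tall stone seal, 36 x 36 mm square shaft 70 mm high with a small round knob on top (84 mm in all), about 0.27 kg. Origin: centre of its underside; z up; x, y square to its sides, parallel to the dish's axes at the start.
- squat_seal: Bystander: loose squat stone seal, 46 x 46 x 34 mm, beside the tall one on the dish; leave it. Origin: centre of its underside.
- glass_jar: Bystander: loose glass jar with cork stopper, 80 mm across, 122 mm high; leave it. Origin: centre of its underside.
- ceramic_box: Bystander: fixed blue ceramic box with closed lid, 144 x 94 x 65 mm. Origin: centre of its underside.
Mind the look-alikes: they are no part of the job. Leave any turquoise or yellow look-alike of the tall_seal alone.

How it is judged (in metres and radians):
On the way, in this order (a step that is already met when the one before it is completed fails the run):
1. the display arm is hooked in the slots, pressed home, and the catch has snapped out (z of display_arm in the frame of post between 0.096 and 0.104 m and x of display_arm in the frame of post between -0.006 and 0.006 m and y of display_arm in the frame of post between -0.006 and 0.004 m and angle between display_arm's own z axis and vertical below 0.09 rad and value of joint catch below 0.0015 m), for 0.2 s.
2. the tall seal stands on the cork pad of the mounted arm (all of step 1 and distance between tall_seal and cork_pad below 0.015 m and angle between tall_seal's own z axis and vertical below 0.12 rad and contact force between tall_seal and display_arm above 0.5 N), for 0.2 s.
At the end, for the whole second after the job is handed in: The arm hangs on the post within 4 mm in height and 6 mm sideways and -6 to 4 mm in depth of home, tilted under 0.09 rad, catch in by under 1.5 mm. The tall seal rests on it, foot within 15 mm of the pad centre, tilted under 0.12 rad. Both are at rest (all of step 2 and linear speed of each of tall_seal, display_arm below 0.02 m/s); the robot touches nothing.
It fails at once if the squat seal or the jar is shifted by more than 30 mm (distance of any of squat_seal, glass_jar from where it was at the start of the episode above 0.03 m).
It fails at once if the tall seal is dropped (falls faster than 0.5 m/s while not held) (linear speed of tall_seal above 0.5 m/s and contact force between the fingers and tall_seal below 0.1 N).
It also fails if it takes over 51 s, if anything falls off the work surface, if the arm or the gripper's body presses on something with over 40 N, if the wrist force passes 120 N, or if a joint passes its speed limit or range.

## Working session

There is one attempt and no reset: what is moved stays moved. The work goes in short steps, Python scripts to look and compute and a tool call to move; the robot and the scene stay as the last step left them, time stands still between calls to the robot, and variables do not carry over. Pictures are saved under pics/ and viewed, about 8 in all and at most 12, crops included, and the job is handed in when it is done.

Besides the shell and the picture viewer there is one more tool, called after "Request:" as name(argument=value, ...), one argument or row to a line, values as JSON. step_arm: Moves the arm, as the interface text tells. Scaled input: -1 to 1 covers 0.04 m each way for a shift and 0.08 rad each way for a turn. Its arguments: {"type":"object","properties":{"steps":{"type":"array"},"squeeze":{"type":"number"}},"required":["steps"]}

```bash
mkdir -p pics; cat > h.py <<'E'
import numpy as np, cv2
from rig import env, cams, order
def grab(name,tag):
    im,d=cams.get_image(name); K=cams.camera_info(name)
    np.savez(f'pics/{tag}.npz',im=im,d=d,E=np.array(K['extrinsics']),k=[K['fx'],K['fy'],K['cx'],K['cy']])
    cv2.imwrite(f'pics/{tag}.png',im[:,:,::-1]); return im,d
def load(tag): return np.load(f'pics/{tag}.npz')
def cloud(tag):
    z=load(tag);d=z['d'];fx,fy,cx,cy=z['k'];v,u=np.mgrid[:400,:640]
    P=np.stack([(u-cx)/fx*d,(v-cy)/fy*d,d],-1); P=P@z['E'][:3,:3].T+z['E'][:3,3]; P[d==0]=np.nan; return P
E
python3 - <<'E'
from h import *
for n in ('scene','top'): grab(n,n+'0')
s=env.observe();print(s['position'],s['tool_rot'],s['ft_force'],s['time_s'],s['grip_width'])
a=cv2.imread('pics/scene0.png');b=cv2.imread('pics/top0.png')
cv2.imwrite('pics/a.png',a);cv2.imwrite('pics/b.png',b)
for n in('scene','top'):print(cams.camera_info(n))
E
```

```text
[0.23054843 0.49910827 0.24976827] [[ 4.19399666e-01  9.07801369e-01 -7.70810197e-04]
 [ 9.07800842e-01 -4.19400285e-01 -1.01590214e-03]
 [-1.24551537e-03 -2.73673127e-04 -9.99999187e-01]] [ 0.21145467  0.00274418 -0.53542706] 0.1 0.08502027464179955
{'fx': 455.8162594503089, 'fy': 455.8162594503089, 'cx': 321.4298009979455, 'cy': 202.8708713066577, 'extrinsics': array([[ 0.76523592,  0.51536026, -0.38576908,  1.06384564],
       [ 0.64363171, -0.60102028,  0.47382785, -0.63143351],
       [ 0.012337  , -0.61088331, -0.79162452,  1.08298737],
       [ 0.        ,  0.        ,  0.        ,  1.        ]])}
{'fx': 440.74649998740006, 'fy': 440.74649998740006, 'cx': 319.94135614729845, 'cy': 197.52857277668178, 'extrinsics': array([[ 0.02845795, -0.98249074,  0.18412523,  0.41660536],
       [-0.99956481, -0.02940154, -0.00239607, -0.08364302],
       [ 0.00776768, -0.18397691, -0.98289987,  1.04257676],
       [ 0.        ,  0.        ,  0.        ,  1.        ]])}
```

View pics/scene0.png

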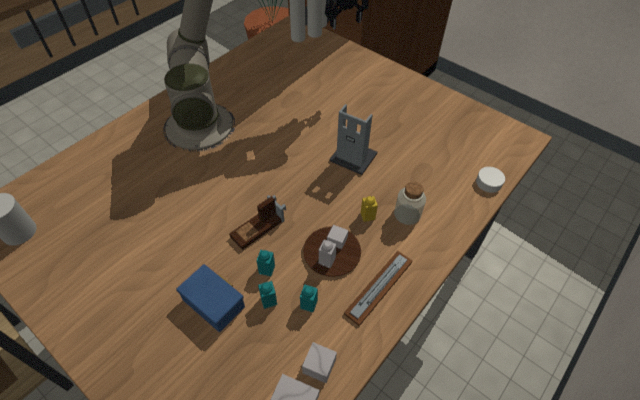

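View pics/top0.png

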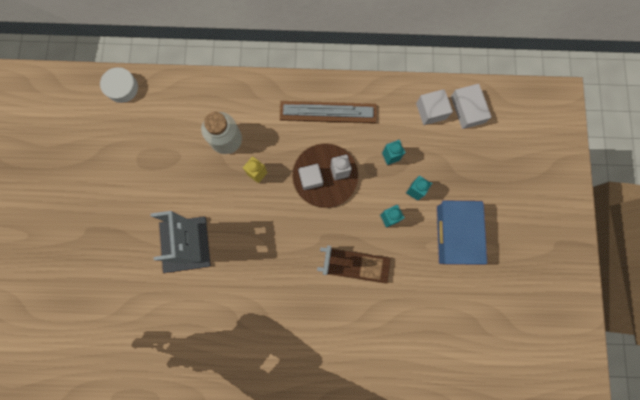

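The post is at scene (354,145) and the display arm at scene (260,222). The only stone-white seal with a knob is at top (341,165), and the squat one is at (311,176). The three turquoise and one yellow pieces are look-alikes.

```bash
python3 - <<'E'
from h import *
from scipy.ndimage import median_filter
def box(P,uv):
    u0,v0,u1,v1=uv; return P[v0:v1,u0:u1].reshape(-1,3)
S=cloud('scene0');T=cloud('top0')
np.set_printoptions(precision=4,suppress=True)
def rect(Q,l): 
    (c,s,a)=cv2.minAreaRect((Q[:,:2]*1000).astype(np.float32)); print(l,len(Q),'c',np.round(c,1),'size',np.round(s,1),'ang',round(a,2))
def sel(Q,lo,hi): return Q[(Q[:,2]>lo)&(Q[:,2]<hi)]
# post
for n,P,b in(('S',S,(325,95,385,175)),('T',T,(145,200,215,280))):
    Q=box(P,b); print(n,'post zmax',np.nanmax(Q[:,2])); rect(sel(Q,.008,.018),'foot'); 
    F=sel(Q,.03,.197); rect(F,'body')
    F=sel(Q,.195,.21); rect(F,'top')
# face plane fit from scene by ransac
Q=sel(box(S,(325,95,385,175)),.03,.19)
best=None;rng=np.random.default_rng(0)
for _ in range(500):
    a=Q[rng.choice(len(Q),3,False)];n=np.cross(a[1]-a[0],a[2]-a[0]);n/=np.linalg.norm(n)+1e-12
    if abs(n[2])>.2: continue
    m=abs((Q-a[0])@n)<.002
    if best is None or m.sum()>best.sum():best=m
I=Q[best];c=I.mean(0);n=np.linalg.svd(I-c)[2][2];print('face',len(I),c,n,'yaw',np.degrees(np.arctan2(n[1],n[0])))
t=np.array([-n[1],n[0],0]);t/=np.linalg.norm(t);x=(I-c)@t;print('extent',np.percentile(x,[0,1,99,100]),'mid',c+t*(x.min()+x.max())/2)
for n,P,b in(('S',S,(225,190,292,250)),('T',T,(312,240,395,288))):
    Q=box(P,b);print(n,'arm zmax',np.nanmax(Q[:,2]));rect(sel(Q,.016,.024),'ledge');rect(sel(Q,.06,.068),'plate');rect(sel(Q,.084,.095),'ribtop');rect(sel(Q,.005,.1),'all')
for n,P,b in(('S',S,(300,222,362,278)),('T',T,(290,142,360,210))):
    Q=box(P,b);print(n,'dish zmax',np.nanmax(Q[:,2]));rect(sel(Q,.008,.015),'dish');rect(sel(Q,.04,.05),'squat');rect(sel(Q,.077,.086),'tallshoulder');rect(sel(Q,.086,.1),'knob')
for n,b in(('T',(200,105,245,157)),('T',(242,155,268,184)),):
    Q=box(T,b);print(np.nanmax(Q[:,2]));rect(sel(Q,.05,.2),'jar/yellow')
def up(tag,b,k,o):
    u0,v0,u1,v1=b;cv2.imwrite(o,cv2.resize(cv2.imread(f'pics/{tag}.png')[v0:v1,u0:u1],None,fx=k,fy=k,interpolation=cv2.INTER_CUBIC))
up('scene0',(215,90,405,280),3,'pics/c1.png')
E
```

```text
S post zmax 0.20457579742197063
foot 369 c [446.4 342.5] size [176.6 355.2] ang 9.07
body 1278 c [495.7 212.6] size [94.6 50.1] ang 9.89
top 121 c [495.7 211.8] size [91.8 44.4] ang 10.43
T post zmax 0.20268392761521403
foot 1173 c [490.7 229.3] size [120.3 111.3] ang 9.43
body 1167 c [493.4 211.7] size [90.3 44.9] ang 9.19
top 310 c [493.2 213.5] size [90.3 41.4] ang 10.04
face 652 [0.4983 0.1945 0.1107] [-0.1509  0.9885 -0.0022] yaw 98.68099041810703
extent [-0.046  -0.0452  0.0441  0.0465] mid [0.498  0.1945 0.1107]
S arm zmax 0.09517115639994977
ledge 699 c [ 455.  -176.2] size [147.3  63.5] ang 82.65
plate 60 c [ 470.6 -122.6] size [56.8 70.5] ang 18.15
ribtop 104 c [ 460.2 -134.8] size [50.8 19.8] ang 85.31
all 1351 c [ 450.  -168.5] size [168.8 245. ] ang 46.05
T arm zmax 0.09394900706453868
ledge 1334 c [ 452.8 -173.9] size [150.1  59.9] ang 82.81
plate 111 c [ 456.8 -105.8] size [59.2 48.2] ang 38.34
ribtop 184 c [ 457.8 -133.4] size [52. 16.] ang 83.34
all 1778 c [ 453. -167.] size [165.2  75.4] ang 87.56
S dish zmax 0.09819589535953521
dish 1441 c [669. -99.] size [158.6 155. ] ang 19.63
squat 274 c [667.5 -93.3] size [ 46.1 116.2] ang 16.32
tallshoulder 86 c [ 678.6 -131.5] size [35.5 39.4] ang 17.67
knob 89 c [ 678.5 -131. ] size [26.9 27.3] ang 64.61
T dish zmax 0.09857189089858387
dish 2407 c [666.3 -95.7] size [159.1 156.9] ang 1.87
squat 404 c [665.5 -91.2] size [ 47.5 109.9] ang 18.17
tallshoulder 132 c [ 675.9 -130. ] size [36.2 35.6] ang 16.46
knob 117 c [ 676.  -129.6] size [26.8 24.7] ang 2.03
0.1260186816351333
jar/yellow 1072 c [748.2 149. ] size [71.8 79.1] ang 33.26
0.0875506935306869
jar/yellow 282 c [666.6  68.9] size [37.3 36.1] ang 53.25
```

View pics/c1.png

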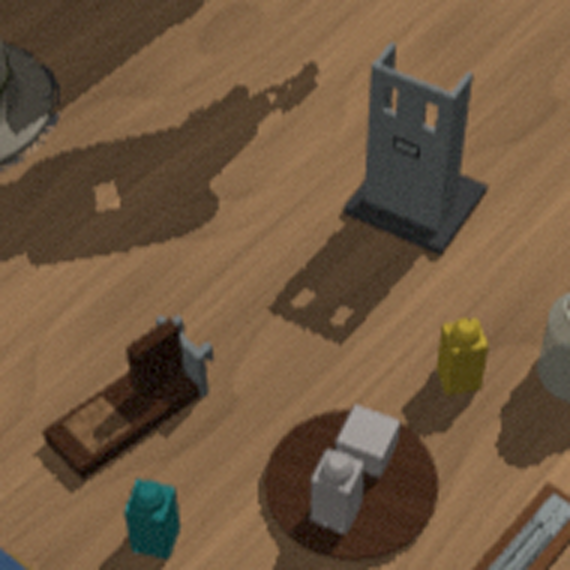

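Request:
step_arm(
  steps=[
    {"xyz":[0,0,0],"turn":[0,0,0.983],"gripper":1},
    {"xyz":[0,0,0],"turn":[0,0,0.983],"gripper":1},
    {"xyz":[0,0,0],"turn":[0,0,0.983],"gripper":1},
    {"xyz":[0,0,0],"turn":[0,0,0.983],"gripper":1},
    {"xyz":[0,0,0],"turn":[0,0,0.983],"gripper":1},
    {"xyz":[0,0,0],"turn":[0,0,0.983],"gripper":1},
    {"xyz":[0,0,0],"turn":[0,0,0.983],"gripper":1},
    {"xyz":[0,0,0],"turn":[0,0,0.983],"gripper":1},
    {"xyz":[0,0,0],"turn":[0,0,0.983],"gripper":1},
    {"xyz":[0,0,0],"turn":[0,0,0.983],"gripper":1},
    {"xyz":[0,0,0],"turn":[0,0,0.983],"gripper":1},
    {"xyz":[0,0,0],"turn":[0,0,0.983],"gripper":1},
    {"xyz":[0,0,0],"turn":[0,0,0.983],"gripper":1},
    {"xyz":[0,0,0],"turn":[0,0,0.983],"gripper":1},
    {"xyz":[0,0,0],"turn":[0,0,0.983],"gripper":1},
    {"xyz":[0,0,0],"turn":[0,0,0.983],"gripper":1},
  ],
)

```text
time_s: 1.43
position: [0.2306, 0.4991, 0.2499]
tool_rot: [[0.992, -0.124, -0.001], [-0.124, -0.992, -0.001], [-0.0, 0.001, -1.0]]
ft_force: [0.6, -0.5, 0.3]
grip_width: 0.0852
```

Request:
step_arm(
  steps=[
    {"xyz":[0.38,0.75,0],"turn":[0,0,0],"gripper":1},
    {"xyz":[0.38,0.75,0],"turn":[0,0,0],"gripper":1},
    {"xyz":[0.38,0.75,0],"turn":[0,0,0],"gripper":1},
    {"xyz":[0.38,0.75,0],"turn":[0,0,0],"gripper":1},
    {"xyz":[0.38,0.75,0],"turn":[0,0,0],"gripper":1},
    {"xyz":[0.38,0.75,0],"turn":[0,0,0],"gripper":1},
    {"xyz":[0.38,0.75,0],"turn":[0,0,0],"gripper":1},
    {"xyz":[0.38,0.75,0],"turn":[0,0,0],"gripper":1},
    {"xyz":[0.38,0.75,0],"turn":[0,0,0],"gripper":1},
    {"xyz":[0.38,0.75,0],"turn":[0,0,0],"gripper":1},
    {"xyz":[0.38,0.75,0],"turn":[0,0,0],"gripper":1},
    {"xyz":[0.38,0.75,0],"turn":[0,0,0],"gripper":1},
    {"xyz":[0.38,0.75,0],"turn":[0,0,0],"gripper":1},
    {"xyz":[0.38,0.75,0],"turn":[0,0,0],"gripper":1},
    {"xyz":[0.38,0.75,0],"turn":[0,0,0],"gripper":1},
    {"xyz":[0.38,0.75,0],"turn":[0,0,0],"gripper":1},
    {"xyz":[0.38,0.75,0],"turn":[0,0,0],"gripper":1},
    {"xyz":[0.38,0.75,0],"turn":[0,0,0],"gripper":1},
    {"xyz":[0.38,0.75,0],"turn":[0,0,0],"gripper":1},
    {"xyz":[0.38,0.75,0],"turn":[0,0,0],"gripper":1},
  ],
)

```text
time_s: 3.1
position: [0.4606, -0.1346, 0.2501]
tool_rot: [[0.993, -0.12, -0.0], [-0.12, -0.993, 0.0], [-0.001, -0.0, -1.0]]
ft_force: [-0.3, 0.7, -0.3]
grip_width: 0.0851
```

```bash
python3 - <<'E'
from h import *
np.set_printoptions(precision=4,suppress=True)
s=env.observe();print(s['time_s'],s['position'],s['tool_rot'],s['q'],s['ft_force'])
grab('wrist','w1');P=cloud('w1').reshape(-1,3)
P=P[np.isfinite(P[:,2])]
P=P[(abs(P[:,0]-.455)<.12)&(abs(P[:,1]+.16)<.13)]
for lo,hi,l in((.014,.026,'ledge'),(.058,.07,'plate'),(.084,.097,'rib')):
    Q=P[(P[:,2]>lo)&(P[:,2]<hi)]
    if len(Q)>9:
        c,sz,a=cv2.minAreaRect((Q[:,:2]*1000).astype(np.float32));print(l,len(Q),c,sz,a,np.median(Q[:,2]))
E
```

```text
3.1 [ 0.4606 -0.1346  0.2501] [[ 0.9927 -0.1203 -0.0005]
 [-0.1203 -0.9927  0.0004]
 [-0.0005 -0.0003 -1.    ]] [-30.4605  14.7844  84.9506   0.004   80.2994 -23.5492] [-0.2929  0.6788 -0.3499]
ledge 4343 (502.43695068359375, -186.331298828125) (150.4052276611328, 155.5076446533203) 83.28265380859375 0.019705083098835896
plate 597 (508.3511657714844, -163.122802734375) (51.50858688354492, 190.233642578125) 38.67097091674805 0.06323563988635489
rib 829 (460.924560546875, -140.04222106933594) (52.03005599975586, 14.880562782287598) 82.69815063476562 0.08931990915383742
```

View pics/w1.png

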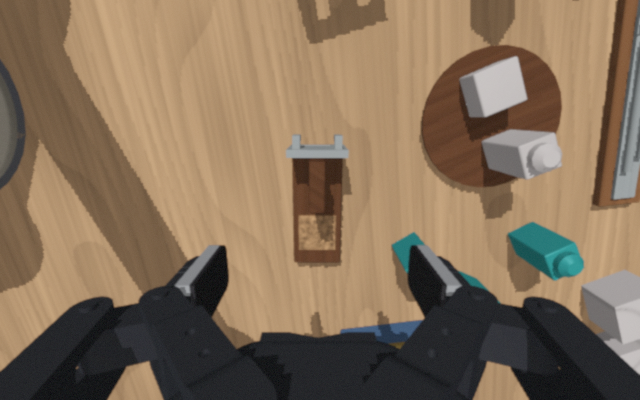

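```bash
cat >> h.py <<'E'
def rib(tag,lo=.084,hi=.097):
    P=cloud(tag).reshape(-1,3);P=P[np.isfinite(P[:,2])];P=P[(abs(P[:,0]-.455)<.08)&(abs(P[:,1]+.16)<.13)]
    Q=P[(P[:,2]>lo)&(P[:,2]<hi)];c,sz,a=cv2.minAreaRect((Q[:,:2]*1000).astype(np.float32));print('rib',len(Q),np.round(c,1),np.round(sz,1),a,np.median(Q[:,2]))
E
python3 - <<'E'
from h import *
s=env.observe();print(s['time_s'],s['position'],s['qvel'])
grab('wrist','w2');rib('w2')
E
```

```text
3.15 [ 0.46257721 -0.1393738   0.24971539] [ 4.02098895 -2.3477055   5.30306299  0.62791132 -0.69078166  6.14535046]
rib 844 [ 457.3 -131.7] [51.4 14.8] 83.03126525878906 0.08944837300244163
```

Request:
step_arm(
  steps=[
    {"xyz":[0,0,0.6],"turn":[0,0,0],"gripper":0.2},
    {"xyz":[0,0,0.6],"turn":[0,0,0],"gripper":0.2},
    {"xyz":[0,0,0.6],"turn":[0,0,0],"gripper":0.2},
    {"xyz":[0,0,0.6],"turn":[0,0,0],"gripper":0.2},
    {"xyz":[0,0,0.6],"turn":[0,0,0],"gripper":0.2},
    {"xyz":[0,0,0],"turn":[0,0,0],"gripper":0.2},
    {"xyz":[0,0,0],"turn":[0,0,0],"gripper":0.2},
  ],
)

```text
time_s: 3.78
position: [0.4601, -0.1324, 0.1301]
tool_rot: [[0.993, -0.12, -0.002], [-0.12, -0.993, 0.001], [-0.002, -0.001, -1.0]]
ft_force: [0.7, -0.4, 0.3]
grip_width: 0.0513
```

```bash
python3 - <<'E'
from h import *
s=env.observe();print(s['time_s'],s['position'],s['tool_rot'],s['grip_width'])
grab('wrist','w3');rib('w3')
E
```

```text
3.7833 [ 0.46013622 -0.13235022  0.13011472] [[ 9.92811080e-01 -1.19674559e-01 -2.03950525e-03]
 [-1.19672204e-01 -9.92812684e-01  1.24059213e-03]
 [-2.17331400e-03 -9.87601524e-04 -9.99997151e-01]] 0.051288266474535674
rib 2253 [ 459.6 -134.9] [52.  15.8] 82.6820068359375 0.09064131846146614
```

Request:
step_arm(
  steps=[
    {"xyz":[0,0.11,0.5],"turn":[0,0,0],"gripper":0.2},
    {"xyz":[0,0,0.5],"turn":[0,0,0],"gripper":0.2},
    {"xyz":[0,0,0.4],"turn":[0,0,0],"gripper":0.2},
    {"xyz":[0,0,0],"turn":[0,0,0],"gripper":0.2},
    {"xyz":[0,0,0],"turn":[0,0,0],"gripper":-1},
    {"xyz":[0,0,0],"turn":[0,0,0],"gripper":-1},
    {"xyz":[0,0,0],"turn":[0,0,0],"gripper":-1},
    {"xyz":[0,0,0],"turn":[0,0,0],"gripper":-1},
    {"xyz":[0,0,0],"turn":[0,0,0],"gripper":-1},
    {"xyz":[0,0,0],"turn":[0,0,0],"gripper":-1},
  ],
  squeeze=60,
)

```text
time_s: 4.67
position: [0.4604, -0.1374, 0.0756]
tool_rot: [[0.993, -0.12, 0.002], [-0.12, -0.993, -0.001], [0.002, 0.001, -1.0]]
ft_force: [-1.9, 1.3, 7.2]
grip_width: 0.0152
```

Request:
step_arm(
  steps=[
    {"xyz":[0,0,-0.3],"turn":[0,0,0],"gripper":-1},
    {"xyz":[0,0,-0.5],"turn":[0,0,0],"gripper":-1},
    {"xyz":[0,0,-0.55],"turn":[0,0,-0.71],"gripper":-1},
    {"xyz":[0,0,-0.55],"turn":[0,0,-0.71],"gripper":-1},
    {"xyz":[0,0,-0.55],"turn":[0,0,-0.71],"gripper":-1},
    {"xyz":[0,0,-0.5],"turn":[0,0,-0.71],"gripper":-1},
    {"xyz":[0,0,0],"turn":[0,0,-0.71],"gripper":-1},
    {"xyz":[0.28,-0.7,0],"turn":[0,0,0],"gripper":-1},
    {"xyz":[0.28,-0.7,0],"turn":[0,0,0],"gripper":-1},
    {"xyz":[0.28,-0.7,0],"turn":[0,0,0],"gripper":-1},
    {"xyz":[0.28,-0.7,0],"turn":[0,0,0],"gripper":-1},
    {"xyz":[0.28,-0.7,0],"turn":[0,0,0],"gripper":-1},
    {"xyz":[0.28,-0.7,0],"turn":[0,0,0],"gripper":-1},
    {"xyz":[0.28,-0.7,0],"turn":[0,0,0],"gripper":-1},
    {"xyz":[0.28,-0.7,0],"turn":[0,0,0],"gripper":-1},
    {"xyz":[0,0,0],"turn":[0,0,0],"gripper":-1},
    {"xyz":[0,0,0],"turn":[0,0,0],"gripper":-1},
    {"xyz":[0,0,0],"turn":[0,0,0],"gripper":-1},
  ],
)

```text
time_s: 6.17
position: [0.5116, 0.0982, 0.1924]
tool_rot: [[0.987, 0.163, -0.0], [0.163, -0.987, -0.0], [-0.0, 0.0, -1.0]]
ft_force: [0.3, -0.7, -2.2]
grip_width: 0.0147
```

```bash
python3 - <<'E'
from h import *
np.set_printoptions(precision=4,suppress=True)
s=env.observe();print(s['time_s'],s['position'],s['tool_rot'],s['grip_width'],s['ft_force'])
grab('scene','s2');grab('top','t2');grab('wrist','w4')
a=cv2.imread('pics/s2.png')[90:230,290:430];b=cv2.imread('pics/w4.png')
c=np.zeros((420,800,3),np.uint8);c[:,:420]=cv2.resize(a,(420,420),interpolation=2);c[:238,420:]=cv2.resize(b,(380,238));cv2.imwrite('pics/v2.png',c)
E
```

```text
6.1667 [0.5116 0.0982 0.1924] [[ 0.9866  0.1634 -0.0003]
 [ 0.1634 -0.9866 -0.0002]
 [-0.0004  0.0001 -1.    ]] 0.01471881963001609 [ 0.3267 -0.6739 -2.2375]
```

View pics/v2.png

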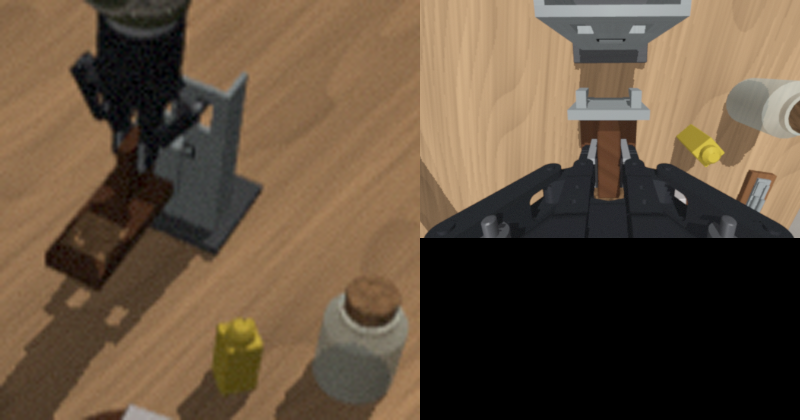

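```bash
python3 - <<'E'
from h import *
np.set_printoptions(precision=4,suppress=True)
P=cloud('w4');z=load('w4');p0=np.array([.5116,.0982,.1924]);R=np.array([[.9866,.1634,0],[.1634,-.9866,0],[0,0,-1]])
X=(P-p0)@R  # tool coords
X[...,2]=P[...,2]
f=X[np.isfinite(X[...,2])]
def fit(a,b):return np.degrees(np.arctan(np.polyfit(a,b,1)[0]))
# face: y around -90..; 
m=(abs(f[:,0])<.06)&(f[:,1]<-.07)&(f[:,1]>-.12)&(f[:,2]>.03)&(f[:,2]<.195);Q=f[m]
print(len(Q),np.percentile(Q[:,1],[1,10,50,90,99]))
best=None;rng=np.random.default_rng(0)
for _ in range(500):
    a=Q[rng.choice(len(Q),3,False)];n=np.cross(a[1]-a[0],a[2]-a[0]);n/=np.linalg.norm(n)+1e-12
    k=abs((Q-a[0])@n)<.0015
    if best is None or k.sum()>best.sum():best=k
I=Q[best];c=I.mean(0);n=np.linalg.svd(I-c,full_matrices=False)[2][2];n*=np.sign(n[1]);print('face n',n,c,len(I))
for zz in(.12,.165,.19): print('face y at x=0,z',zz,c[1]-(n[0]*(0-c[0])+n[2]*(zz-c[2]))/n[1])
for lo,hi in((.1,.14),(.14,.15),(.183,.195),(.195,.206)):
    J=I[(I[:,2]>lo)&(I[:,2]<hi)] if hi<.2 else f[(f[:,2]>lo)&(f[:,2]<hi)&(f[:,1]<-.06)]
    if len(J)>5:print('x edges',lo,np.percentile(J[:,0],[.5,99.5]),J[:,0].min(),J[:,0].max(),len(J))
J=I[(I[:,2]>.155)&(I[:,2]<.175)];h=np.histogram(J[:,0],np.arange(-.05,.051,.002));print(h[0])
# plate top
for l,lo,hi,y0,y1 in(('plate',.176,.187,-.045,-.02),('claw',.17,.18,-.06,-.037),('rib',.2,.215,-.04,.03)):
    J=f[(f[:,2]>lo)&(f[:,2]<hi)&(f[:,1]>y0)&(f[:,1]<y1)&(abs(f[:,0])<.05)]
    if len(J)>9:print(l,len(J),cv2.minAreaRect((J[:,:2]*1000).astype(np.float32)),'y',np.percentile(J[:,1],[1,50,99]),'x',np.percentile(J[:,0],[1,99]),'z',np.median(J[:,2]))
E
```

```text
9226 [-0.1173 -0.0991 -0.0959 -0.0956 -0.093 ]
face n [0.0047 1.     0.0014] [ 0.0018 -0.0959  0.1467] 7906
face y at x=0,z 0.12 -0.09587610405897092
face y at x=0,z 0.165 -0.09593734675433423
face y at x=0,z 0.19 -0.0959713704739805
x edges 0.1 [-0.0429  0.0463] -0.0433406510281088 0.04672878836784283 1579
x edges 0.14 [-0.0425  0.0462] -0.0435054310399106 0.04680235753955134 799
x edges 0.183 [-0.0428  0.0462] -0.043627467113045174 0.04673756480802305 1934
x edges 0.195 [-0.043   0.0463] -0.043853696423561184 0.047420254975538846 6422
[ 0  0  0 26 42 39 44 41 39 40 40 47  0  0  0  0  0  0 27 40 41 40 44 42
 41 41 39 42 41 43 41 44 40 16  0  0  0  0  0  0 80 41 39 41 41 43 40 38
 15  0]
plate 2781 ((-0.3677825927734375, -33.84154510498047), (64.45513153076172, 16.53420639038086), 4.363897323608398) y [-0.0363 -0.0324 -0.0277] x [-0.032   0.0306] z 0.1807208961929736
claw 1033 ((-0.6913032531738281, -43.63953399658203), (52.200252532958984, 13.236918449401855), 0.006154917646199465) y [-0.0501 -0.0439 -0.0371] x [-0.0265  0.0251] z 0.17472319268128075
rib 5690 ((-0.6692695617675781, -2.225696563720703), (47.73208999633789, 44.63288497924805), 48.67284393310547) y [-0.028  -0.0066  0.0223] x [-0.0185  0.0168] z 0.2066297440394388
```

Request:
step_arm(
  steps=[
    {"xyz":[0.06,-0.3,-0.04],"turn":[0,0,0],"gripper":-1},
    {"xyz":[0,-0.35,0],"turn":[0,0,0],"gripper":-1},
    {"xyz":[0,-0.2,0],"turn":[0,0,0],"gripper":-1},
    {"xyz":[0,-0.15,0],"turn":[0,0,0],"gripper":-1},
    {"xyz":[0,-0.15,0],"turn":[0,0,0],"gripper":-1},
    {"xyz":[0,-0.15,0],"turn":[0,0,0],"gripper":-1},
    {"xyz":[0,-0.1,0],"turn":[0,0,0],"gripper":-1},
    {"xyz":[0,0,0],"turn":[0,0,0],"gripper":-1},
    {"xyz":[0,0,0],"turn":[0,0,0],"gripper":-1},
  ],
)

```text
time_s: 7.07
position: [0.5051, 0.1541, 0.1939]
tool_rot: [[0.987, 0.163, -0.0], [0.163, -0.987, -0.0], [-0.0, 0.0, -1.0]]
ft_force: [0.2, -0.2, -3.6]
grip_width: 0.0151
```

Request:
step_arm(
  steps=[
    {"xyz":[0,-0.04,0],"turn":[0,0,0],"gripper":-1},
    {"xyz":[0,-0.04,0],"turn":[0,0,0],"gripper":-1},
    {"xyz":[0,0,0],"turn":[0,0,0],"gripper":-1},
    {"xyz":[0,0,0],"turn":[0,0,0],"gripper":-1},
  ],
)

```text
time_s: 7.4
position: [0.5047, 0.1569, 0.194]
tool_rot: [[0.987, 0.163, 0.0], [0.163, -0.987, -0.001], [0.0, 0.001, -1.0]]
ft_force: [1.1, -3.0, -3.3]
grip_width: 0.0151
```

Request:
step_arm(
  steps=[
    {"xyz":[0,0,0.05],"turn":[0,0,0],"gripper":-1},
    {"xyz":[0,0,0.05],"turn":[0,0,0],"gripper":-1},
    {"xyz":[0,0,0.05],"turn":[0,0,0],"gripper":-1},
    {"xyz":[0,0,0.05],"turn":[0,0,0],"gripper":-1},
    {"xyz":[0,0,0],"turn":[0,0,0],"gripper":-1},
  ],
)

```text
time_s: 7.82
position: [0.5049, 0.1565, 0.1855]
tool_rot: [[0.987, 0.163, 0.0], [0.163, -0.987, -0.001], [0.0, 0.002, -1.0]]
ft_force: [1.3, -6.1, -3.0]
grip_width: 0.0155
```

Request:
step_arm(
  steps=[
    {"xyz":[0,0,0.05],"turn":[0,0,0],"gripper":-1},
    {"xyz":[0,0,0.05],"turn":[0,0,0],"gripper":-1},
    {"xyz":[0,0,0.05],"turn":[0,0,0],"gripper":-1},
    {"xyz":[0,0,0.05],"turn":[0,0,0],"gripper":-1},
    {"xyz":[0,0,0],"turn":[0,0,0],"gripper":-1},
  ],
)

```text
time_s: 8.23
position: [0.5046, 0.157, 0.177]
tool_rot: [[0.987, 0.163, -0.001], [0.163, -0.987, -0.0], [-0.001, 0.0, -1.0]]
ft_force: [3.2, -2.8, -8.7]
grip_width: 0.0148
```

Request:
step_arm(
  steps=[
    {"xyz":[0,0,0.04],"turn":[0,0,0],"gripper":-1},
    {"xyz":[0,0,0.03],"turn":[0,0,0],"gripper":-1},
    {"xyz":[0,0,0],"turn":[0,0,0],"gripper":-1},
    {"xyz":[0,0,0],"turn":[0,0,0],"gripper":-1},
  ],
)

```text
time_s: 8.57
position: [0.5047, 0.157, 0.1755]
tool_rot: [[0.987, 0.163, 0.001], [0.163, -0.987, -0.0], [0.001, 0.001, -1.0]]
ft_force: [0.7, -5.5, -0.4]
grip_width: 0.015
```

Request:
step_arm(
  steps=[
    {"xyz":[0,0,0.03],"turn":[0,0,0],"gripper":-1},
    {"xyz":[0,0,0],"turn":[0,0,0],"gripper":-1},
    {"xyz":[0,0,0],"turn":[0,0,0],"gripper":-1},
  ],
)

```text
time_s: 8.82
position: [0.5049, 0.1569, 0.1753]
tool_rot: [[0.987, 0.163, 0.002], [0.163, -0.987, -0.001], [0.002, 0.001, -1.0]]
ft_force: [-0.7, -6.7, 7.6]
grip_width: 0.0154
```

Request:
step_arm(
  steps=[
    {"xyz":[0,0,0.04],"turn":[0,0,0],"gripper":-1},
    {"xyz":[0,0,0],"turn":[0,0,0],"gripper":-1},
    {"xyz":[0,0,0],"turn":[0,0,0],"gripper":-1},
  ],
)

```text
time_s: 9.07
position: [0.505, 0.1568, 0.1751]
tool_rot: [[0.987, 0.164, 0.004], [0.164, -0.987, -0.001], [0.003, 0.001, -1.0]]
ft_force: [-4.5, -8.1, 18.2]
grip_width: 0.0154
```

```bash
python3 - <<'E'
from h import *
grab('scene','s3');grab('wrist','w5')
a=cv2.imread('pics/s3.png')[90:230,290:430];b=cv2.imread('pics/w5.png')
c=np.zeros((420,800,3),np.uint8);c[:,:420]=cv2.resize(a,(420,420),interpolation=2);c[:238,420:]=cv2.resize(b,(380,238));cv2.imwrite('pics/v3.png',c)
s=env.observe();p0=np.array(s['position']);R=np.array(s['tool_rot']);print(s['time_s'],p0,s['ft_force'])
P=cloud('w5');X=(P-p0)@R;X[...,2]=P[...,2];f=X[np.isfinite(X[...,2])]
for l,lo,hi,y0,y1 in(('plate',.155,.175,-.034,-.029),('posttop',.19,.21,-.1,-.04)):
    J=f[(f[:,2]>lo)&(f[:,2]<hi)&(f[:,1]>y0)&(f[:,1]<y1)&(abs(f[:,0])<.06)]
    print(l,len(J),'x',np.percentile(J[:,0],[.5,99.5]),'y',np.percentile(J[:,1],[1,99]),'z',np.percentile(J[:,2],[5,50,95]))
E
```

```text
9.1667 [0.50496384 0.15682867 0.17508147] [-5.87763559 -9.19664328 18.87381126]Traceback (most recent call last):
  File "<stdin>", line 9, in <module>
    return _quantile_unchecked(
        a, q, axis, out, overwrite_input, method, keepdims, weights)
    return _ureduce(a,
                    func=_quantile_ureduce_func,
    ...<5 lines>...
                    overwrite_input=overwrite_input,
                    method=method)
    r = func(a, **kwargs)
    result = _quantile(arr,
                       quantiles=q,
    ...<2 lines>...
                       out=out,
                       weights=wgt)
    slices_having_nans = np.isnan(arr[-1, ...])
                                  ~~~^^^^^^^^^
IndexError: index -1 is out of bounds for axis 0 with size 0
```

View pics/v3.png

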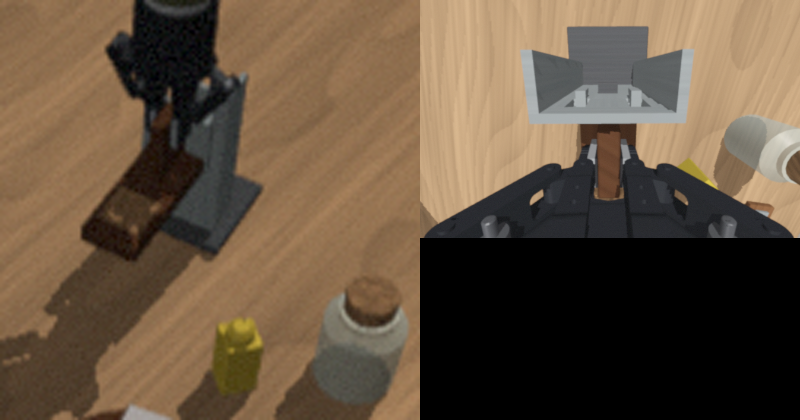

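Request:
step_arm(
  steps=[
    {"xyz":[0,0.03,-0.05],"turn":[0,0,0],"gripper":-1},
    {"xyz":[0,0,0],"turn":[0,0,0],"gripper":0},
    {"xyz":[0,0,0],"turn":[0,0,0],"gripper":0},
    {"xyz":[0,0,0],"turn":[0,0,0],"gripper":0},
    {"xyz":[0,0,0],"turn":[0,0,0],"gripper":0},
    {"xyz":[0,0,-0.3],"turn":[0,0,0],"gripper":0},
    {"xyz":[0,0,-0.6],"turn":[0,0,0],"gripper":0},
    {"xyz":[0,0,-0.6],"turn":[0,0,0],"gripper":0},
    {"xyz":[0,0,-0.5],"turn":[0,0,0],"gripper":0},
    {"xyz":[0,0,0],"turn":[0,0,0],"gripper":0},
  ],
)

```text
time_s: 10.0
position: [0.506, 0.1563, 0.2581]
tool_rot: [[0.987, 0.163, 0.007], [0.163, -0.987, 0.001], [0.007, 0.0, -1.0]]
ft_force: [0.2, 0.1, 1.2]
grip_width: 0.0429
```

```bash
python3 - <<'E'
from h import *
np.set_printoptions(precision=4,suppress=True)
s=env.observe();p0=np.array(s['position']);R=np.array(s['tool_rot']);print(s['time_s'],p0,R[:,0],s['q'],s['ft_force'],s['qvel'])
grab('scene','s4');grab('top','t4');grab('wrist','w6')
# post frame estimated from wrist w4: face mid
Rp=np.array([[.9866,.1634,0],[.1634,-.9866,0],[0,0,-1]]);O=np.array([.5116,.0982,0])+Rp@np.array([.00175,-.0959,0]);print('post',O)
x=Rp[:,0];y=-Rp[:,1]
for t in('s4','t4','w6'):
    P=cloud(t).reshape(-1,3);P=P[np.isfinite(P[:,2])]-O;X=np.stack([P@x,P@y,P[:,2]],1)
    for l,lo,hi,y0,y1 in(('ledge',.112,.13,-.145,-.066),('rib',.18,.2,-.07,-.008)):
        J=X[(X[:,2]>lo)&(X[:,2]<hi)&(X[:,1]>y0)&(X[:,1]<y1)&(abs(X[:,0])<.05)]
        if len(J)>30:print(t,l,len(J),'x',np.percentile(J[:,0],[1,99]),'y',np.percentile(J[:,1],[1,99]),'z',np.median(J[:,2]),'pitch',np.polyfit(J[:,1],J[:,2],1)[0])
a=cv2.imread('pics/s4.png')[90:230,290:430];cv2.imwrite('pics/v4.png',cv2.resize(a,(560,560),interpolation=2))
E
```

```text
10.0 [0.506  0.1563 0.2581] [0.9866 0.1633 0.0069] [ 4.3405 19.264  76.9811  0.0176 83.3592 -5.0584] [0.2477 0.1255 1.1533] [-0.1208  2.0135  4.7122  0.0284 -4.5073  0.017 ]
post [0.4977 0.1931 0.    ]
s4 ledge 424 x [-0.0266  0.0323] y [-0.1443 -0.0669] z 0.11596836122702242 pitch 0.034178807965749
s4 rib 94 x [-0.0056  0.0108] y [-0.0628 -0.0115] z 0.18756169959019237 pitch 0.03900278398839924
t4 ledge 1058 x [-0.0295  0.0294] y [-0.1442 -0.0669] z 0.1159246476819017 pitch 0.031524655045781995
t4 rib 186 x [-0.0081  0.0077] y [-0.0617 -0.0212] z 0.1878604347795671 pitch 0.033452131217756705
w6 ledge 3907 x [-0.029   0.0297] y [-0.1444 -0.0666] z 0.11534761096852869 pitch 0.033637828028477
w6 rib 1772 x [-0.0076  0.0081] y [-0.0616 -0.0109] z 0.18743780514354796 pitch 0.016454750816310947
```

View pics/v4.png

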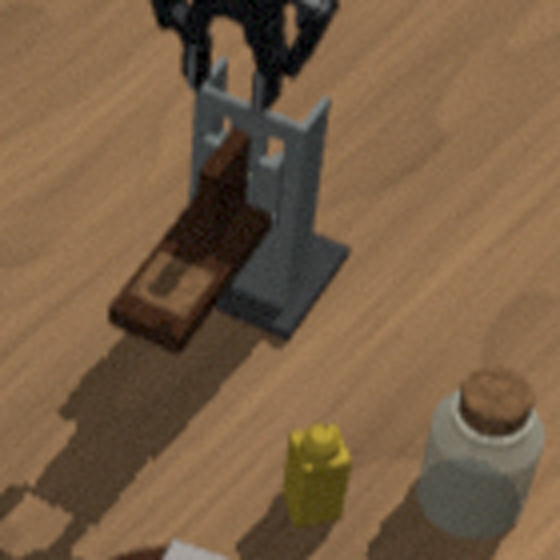

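Request:
step_arm(
  steps=[
    {"xyz":[0,0,0],"turn":[0,0,-0.78],"gripper":1},
    {"xyz":[0,0,0],"turn":[0,0,-0.78],"gripper":1},
    {"xyz":[0.2,0.8,0],"turn":[0,0,0],"gripper":1},
    {"xyz":[0.2,0.8,0],"turn":[0,0,0],"gripper":1},
    {"xyz":[0.2,0.8,0],"turn":[0,0,0],"gripper":1},
    {"xyz":[0.2,0.8,0],"turn":[0,0,0],"gripper":1},
    {"xyz":[0.2,0.8,0],"turn":[0,0,0],"gripper":1},
    {"xyz":[0.2,0.8,0],"turn":[0,0,0],"gripper":1},
    {"xyz":[0.2,0.8,0],"turn":[0,0,0],"gripper":1},
    {"xyz":[0.2,0.8,0],"turn":[0,0,0],"gripper":1},
    {"xyz":[0.2,0.8,0],"turn":[0,0,0],"gripper":1},
    {"xyz":[0.2,0.8,0],"turn":[0,0,0],"gripper":1},
    {"xyz":[0,0,0.6],"turn":[0,0,0],"gripper":1},
    {"xyz":[0,0,0.6],"turn":[0,0,0],"gripper":1},
    {"xyz":[0,0,0.5],"turn":[0,0,0],"gripper":1},
    {"xyz":[0,0,0],"turn":[0,0,0],"gripper":1},
    {"xyz":[0,0,0],"turn":[0,0,0],"gripper":1},
    {"xyz":[0,0,0],"turn":[0,0,0],"gripper":1},
  ],
)

```text
time_s: 11.65
position: [0.6729, -0.128, 0.1872]
tool_rot: [[0.959, 0.285, 0.001], [0.285, -0.959, -0.0], [0.001, 0.001, -1.0]]
ft_force: [-0.2, -0.3, -0.3]
grip_width: 0.0855
```

```bash
python3 - <<'E'
from h import *
np.set_printoptions(precision=4,suppress=True)
s=env.observe();p0=np.array(s['position']);R=np.array(s['tool_rot']);print(s['time_s'],p0,R,s['q'],s['qvel'])
grab('wrist','w7');P=cloud('w7').reshape(-1,3);P=P[np.isfinite(P[:,2])];P=P[(np.hypot(P[:,0]-.677,P[:,1]+.131)<.035)]
for l,lo,hi in(('shoulder',.078,.085),('knob',.09,.1)):
    Q=P[(P[:,2]>lo)&(P[:,2]<hi)];c,sz,a=cv2.minAreaRect((Q[:,:2]*1000).astype(np.float32));print(l,len(Q),np.round(c,1),np.round(sz,1),a,np.median(Q[:,2]),'toolxy',(np.append(np.array(c)/1000,p0[2])-p0)@R)
E
```

```text
11.65 [ 0.6729 -0.128   0.1872] [[ 0.9586  0.2848  0.001 ]
 [ 0.2848 -0.9586 -0.0003]
 [ 0.0009  0.0006 -1.    ]] [-20.6478  38.1303  55.812    0.0033  85.9953 -37.1926] [ 0.0939 -1.0104 -0.7887 -0.0133 -0.141   0.0977]
shoulder 920 [ 677.4 -131.5] [35.6 35.8] 16.072738647460938 0.0821005776321354 toolxy [0.0033 0.0047 0.    ]
knob 937 [ 677.2 -131.7] [26.2 26.8] 16.378814697265625 0.0946219957505918 toolxy [0.0031 0.0048 0.    ]
```

View pics/w7.png

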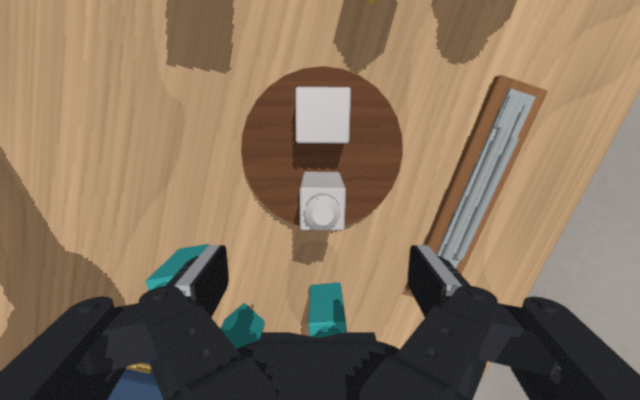

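Request:
step_arm(
  steps=[
    {"xyz":[0.08,0.12,0],"turn":[0,0,0],"gripper":1},
    {"xyz":[0,0,0.6],"turn":[0,0,0],"gripper":1},
    {"xyz":[0,0,0.6],"turn":[0,0,0],"gripper":1},
    {"xyz":[0,0,0.6],"turn":[0,0,0],"gripper":1},
    {"xyz":[0,0,0.6],"turn":[0,0,0],"gripper":1},
    {"xyz":[0,0,0.5],"turn":[0,0,0],"gripper":1},
    {"xyz":[0,0,0.33],"turn":[0,0,0],"gripper":1},
    {"xyz":[0,0,0],"turn":[0,0,0],"gripper":1},
    {"xyz":[0,0,0],"turn":[0,0,0],"gripper":-1},
    {"xyz":[0,0,0],"turn":[0,0,0],"gripper":-1},
    {"xyz":[0,0,0],"turn":[0,0,0],"gripper":-1},
    {"xyz":[0,0,0],"turn":[0,0,0],"gripper":-1},
    {"xyz":[0,0,0],"turn":[0,0,0],"gripper":-1},
    {"xyz":[0,0,0],"turn":[0,0,0],"gripper":-1},
  ],
  squeeze=50,
)

```text
time_s: 12.87
position: [0.6775, -0.1319, 0.0585]
tool_rot: [[0.959, 0.285, 0.002], [0.285, -0.959, -0.001], [0.002, 0.001, -1.0]]
ft_force: [0.6, 0.9, 6.4]
grip_width: 0.0356
```

Request:
step_arm(
  steps=[
    {"xyz":[0,0,-0.2],"turn":[0,0,0],"gripper":-1},
    {"xyz":[0,0,-0.5],"turn":[0,0,0],"gripper":-1},
    {"xyz":[0,0,-0.7],"turn":[0,0,0],"gripper":-1},
    {"xyz":[0,0,-0.7],"turn":[0,0,0],"gripper":-1},
    {"xyz":[0,0,-0.7],"turn":[0,0,0],"gripper":-1},
    {"xyz":[0,0,-0.7],"turn":[0,0,0],"gripper":-1},
    {"xyz":[0,0,-0.7],"turn":[0,0,0.77],"gripper":-1},
    {"xyz":[0,0,-0.47],"turn":[0,0,0.78],"gripper":-1},
    {"xyz":[-0.31,-0.6,0],"turn":[0,0,0],"gripper":-1},
    {"xyz":[-0.31,-0.6,0],"turn":[0,0,0],"gripper":-1},
    {"xyz":[-0.31,-0.6,0],"turn":[0,0,0],"gripper":-1},
    {"xyz":[-0.31,-0.6,0],"turn":[0,0,0],"gripper":-1},
    {"xyz":[-0.31,-0.6,0],"turn":[0,0,0],"gripper":-1},
    {"xyz":[-0.31,-0.6,0],"turn":[0,0,0],"gripper":-1},
    {"xyz":[-0.31,-0.6,0],"turn":[0,0,0],"gripper":-1},
    {"xyz":[-0.31,-0.6,0],"turn":[0,0,0],"gripper":-1},
    {"xyz":[-0.31,-0.6,0],"turn":[0,0,0],"gripper":-1},
    {"xyz":[-0.31,-0.6,0],"turn":[0,0,0],"gripper":-1},
    {"xyz":[0,0,0],"turn":[0,0,0],"gripper":-1},
    {"xyz":[0,0,0],"turn":[0,0,0],"gripper":-1},
  ],
)

```text
time_s: 14.53
position: [0.5145, 0.0856, 0.2443]
tool_rot: [[0.986, 0.166, -0.0], [0.166, -0.986, -0.0], [-0.0, 0.0, -1.0]]
ft_force: [0.9, -0.5, -3.3]
grip_width: 0.0358
```

Request:
step_arm(
  steps=[
    {"xyz":[0,0,0],"turn":[0,0,0],"gripper":-1},
    {"xyz":[0,0,0],"turn":[0,0,0],"gripper":-1},
  ],
)

```text
time_s: 14.7
position: [0.5157, 0.0841, 0.2438]
tool_rot: [[0.987, 0.163, -0.0], [0.163, -0.987, -0.0], [-0.0, 0.0, -1.0]]
ft_force: [0.3, 0.3, -4.3]
grip_width: 0.0354
```

Request:
step_arm(
  steps=[
    {"xyz":[0,-0.04,0.3],"turn":[0,0,0],"gripper":-1},
    {"xyz":[0,0,0.5],"turn":[0,0,0],"gripper":-1},
    {"xyz":[0,0,0.5],"turn":[0,0,0],"gripper":-1},
    {"xyz":[0,0,0.4],"turn":[0,0,0],"gripper":-1},
    {"xyz":[0,0,0.2],"turn":[0,0,0],"gripper":-1},
    {"xyz":[0,0,0],"turn":[0,0,0],"gripper":-1},
    {"xyz":[0,0,0],"turn":[0,0,0],"gripper":-1},
    {"xyz":[0,0,0],"turn":[0,0,0],"gripper":-1},
  ],
)

```text
time_s: 15.37
position: [0.5158, 0.0861, 0.1689]
tool_rot: [[0.987, 0.163, 0.002], [0.163, -0.987, -0.0], [0.002, 0.0, -1.0]]
ft_force: [0.6, 0.8, -3.5]
grip_width: 0.0355
```

```bash
python3 - <<'E'
from h import *
s=env.observe();print(s['position'],s['ft_force'],s['qvel'])
grab('scene','s5')
a=cv2.imread('pics/s5.png')[90:230,270:410];cv2.imwrite('pics/v5.png',cv2.resize(a,(560,560),interpolation=2))
E
```

```text
[0.51575914 0.08606673 0.16888517] [ 0.6277528   0.80660397 -3.50759902] [ 0.18667832 -0.42015813  0.05220766  0.0087577  -0.19906997 -0.03740066]
```

View pics/v5.png

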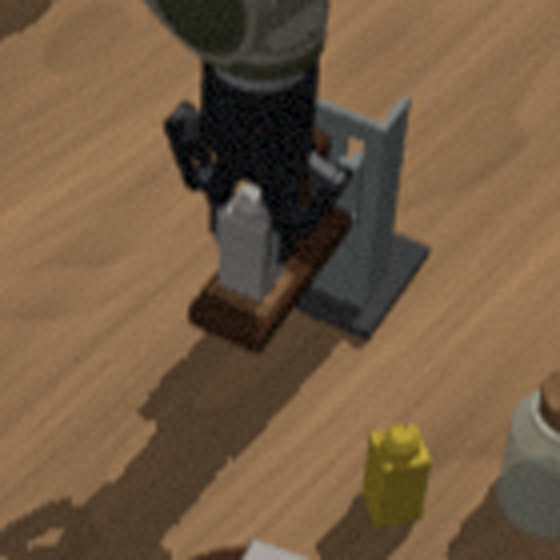

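Request:
step_arm(
  steps=[
    {"xyz":[0,0,0.05],"turn":[0,0,0],"gripper":-1},
    {"xyz":[0,0,0.05],"turn":[0,0,0],"gripper":-1},
    {"xyz":[0,0,0.03],"turn":[0,0,0],"gripper":-1},
    {"xyz":[0,0,0],"turn":[0,0,0],"gripper":-1},
    {"xyz":[0,0,0],"turn":[0,0,0],"gripper":-1},
  ],
)

```text
time_s: 15.83
position: [0.5151, 0.0864, 0.1629]
tool_rot: [[0.986, 0.164, 0.0], [0.164, -0.986, -0.0], [0.0, 0.0, -1.0]]
ft_force: [-0.6, 0.1, -1.5]
grip_width: 0.0356
```

Request:
step_arm(
  steps=[
    {"xyz":[0,0,0.02],"turn":[0,0,0],"gripper":-1},
    {"xyz":[0,0,0],"turn":[0,0,0],"gripper":-1},
    {"xyz":[0,0,0],"turn":[0,0,0],"gripper":-1},
  ],
)

```text
time_s: 16.08
position: [0.5152, 0.0863, 0.1626]
tool_rot: [[0.986, 0.164, 0.001], [0.164, -0.986, -0.0], [0.001, 0.0, -1.0]]
ft_force: [-0.4, -1.1, 5.5]
grip_width: 0.0354
```

Request:
step_arm(
  steps=[
    {"xyz":[0,0,-0.015],"turn":[0,0,0],"gripper":-1},
    {"xyz":[0,0,0],"turn":[0,0,0],"gripper":-1},
    {"xyz":[0,0,0],"turn":[0,0,0],"gripper":0.6},
    {"xyz":[0,0,0],"turn":[0,0,0],"gripper":0.6},
    {"xyz":[0,0,0],"turn":[0,0,0],"gripper":0.6},
    {"xyz":[0,0,0],"turn":[0,0,0],"gripper":0.6},
    {"xyz":[0,0,0],"turn":[0,0,0],"gripper":0.6},
    {"xyz":[0,0,0],"turn":[0,0,0],"gripper":0.6},
    {"xyz":[0,0,-0.2],"turn":[0,0,0],"gripper":0.6},
    {"xyz":[0,0,-0.4],"turn":[0,0,0],"gripper":0.6},
    {"xyz":[0,0,-0.6],"turn":[0,0,0],"gripper":0.6},
    {"xyz":[0,0,-0.6],"turn":[0,0,0],"gripper":0.6},
    {"xyz":[0,0,-0.6],"turn":[0,0,0],"gripper":0.6},
    {"xyz":[0,0,-0.4],"turn":[0,0,0],"gripper":0.6},
    {"xyz":[0,0,0],"turn":[0,0,0],"gripper":0.6},
    {"xyz":[0,0,0],"turn":[0,0,0],"gripper":0.6},
  ],
)

```text
time_s: 17.42
position: [0.5151, 0.0863, 0.2753]
tool_rot: [[0.986, 0.164, 0.002], [0.164, -0.986, -0.0], [0.002, 0.0, -1.0]]
ft_force: [0.9, -0.7, 0.2]
grip_width: 0.0682
```

```bash
python3 - <<'E'
from h import *
np.set_printoptions(precision=4,suppress=True)
s=env.observe();print(s['time_s'],s['position'],s['ft_force'],s['qvel'])
grab('scene','s6');grab('wrist','w8')
O=np.array([.4977,.1931,0]);x=np.array([.9866,.1634,0]);y=np.array([-.1634,.9866,0])
for t in('s6','w8'):
    P=cloud(t).reshape(-1,3);P=P[np.isfinite(P[:,2])]-O;X=np.stack([P@x,P@y,P[:,2]],1)
    for l,lo,hi,y0,y1 in(('ledge',.105,.125,-.145,-.066),('rib',.18,.2,-.07,-.008),('shoulder',.182,.19,-.14,-.08),('knob',.193,.21,-.14,-.08)):
        J=X[(X[:,2]>lo)&(X[:,2]<hi)&(X[:,1]>y0)&(X[:,1]<y1)&(abs(X[:,0])<.05)]
        if len(J)>20:print(t,l,len(J),'x',np.percentile(J[:,0],[1,99]),'y',np.percentile(J[:,1],[1,99]),'z',np.median(J[:,2]),'pitch',np.polyfit(J[:,1],J[:,2],1)[0])
a=cv2.imread('pics/s6.png')[90:290,270:430];b=cv2.imread('pics/w8.png')
c=np.zeros((500,800,3),np.uint8);c[:,:400]=cv2.resize(a,(400,500),interpolation=2);c[:250,400:]=cv2.resize(b,(400,250));cv2.imwrite('pics/v6.png',c)
E
```

```text
17.4167 [0.5151 0.0863 0.2753] [ 0.8584 -0.6683  0.2277] [-0.0171  1.4643  2.4428  0.0154 -0.7228  0.0008]
s6 ledge 274 x [-0.0266  0.0329] y [-0.1441 -0.0684] z 0.11499447704136911 pitch 0.01234181581909925
s6 rib 57 x [-0.0062  0.0107] y [-0.0644 -0.0126] z 0.18697743480196738 pitch -0.019058328720748665
s6 shoulder 68 x [-0.0166  0.0196] y [-0.1301 -0.0913] z 0.18533165817083885 pitch 0.013243079891097902
s6 knob 53 x [-0.0125  0.0132] y [-0.1249 -0.0999] z 0.1967297507492035 pitch 0.08048285487274046
w8 ledge 2447 x [-0.0291  0.0301] y [-0.1424 -0.0662] z 0.11590492961385579 pitch 0.03922876331334997
w8 rib 1925 x [-0.0074  0.0083] y [-0.0623 -0.0117] z 0.1876132867286784 pitch 0.03960890627382653
w8 shoulder 1073 x [-0.0188  0.0167] y [-0.1275 -0.0925] z 0.1850089905052981 pitch 0.03147385751249237
w8 knob 1046 x [-0.0133  0.0116] y [-0.1225 -0.0976] z 0.19745976512992286 pitch -0.04026614081486674
```

View pics/v6.png

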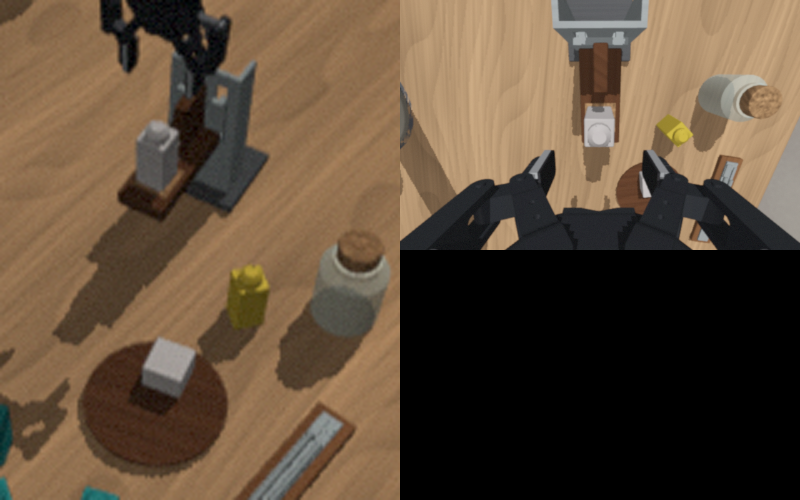

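Request:
step_arm(
  steps=[
    {"xyz":[0,0,0],"turn":[0,0,0],"gripper":0.6},
    {"xyz":[0,0,0],"turn":[0,0,0],"gripper":0.6},
    {"xyz":[0,0,0],"turn":[0,0,0],"gripper":0.6},
  ],
)

```text
time_s: 17.77
position: [0.5149, 0.0863, 0.2739]
tool_rot: [[0.986, 0.164, -0.001], [0.164, -0.986, 0.0], [-0.001, -0.0, -1.0]]
ft_force: [0.4, -0.5, 0.1]
grip_width: 0.068
```

```bash
python3 -c "
from rig import order
print(order.close_job())"
```

```text
the job is handed in; nothing more can be done
None
```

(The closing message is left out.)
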